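# Scrub out a hollow copper casting with a long wire brush

## Task

Lay the wire brush in the sloped wooden rest with its bristle head at the low end, let go of it, and take it again by the free end of its handle. Scrub the inside of the upright copper casting with it: go gently down until the brush touches the bottom, three times in all, drawing the bristle head at least half out of the mouth between strokes. Then lay the brush back in the sloped rest the same way round, let go, and leave the other things on the bench alone.

Things in the scene. Friction and masses are not known exactly. Their poses are not given: they have to be found in the camera images.
- brush: loose wire brush, 200 mm long, 0.13 to 0.26 kg, round. Origin on its axis at mid length, +x to the bristle head. Dark steel bristle head 46 mm dia x 70 (x +30 to +100 mm; its tips spring in up to 8 mm at 1.5 N/mm, else rigid), steel neck 12 mm dia x 40, wooden handle 24 mm dia x 90. Centre of mass near x = +55: at the start it lies level on its head, axis 23 mm high, handle 11 mm clear of the bench; it can roll
- brush_tip (a point): centre of the brush's flat bristle end with the bristles unpressed (brush x = +100 mm)
- brush_end (a point): centre of the free end of the brush's handle (brush x = -100 mm)
- rest: fixed wooden rest, base 200 x 100 x 16 mm; origin under its centre, z up, +x horizontally uphill. A plank rising 45 degrees to +x carries a wide V under the head and a small V under the handle (66 to 82 mm from its free end); Vs open 65 and 50 mm wide. Handle end and neck lie free. Plank 40 mm below the brush axis. A brush let go a little up the slope slides down onto the stop at the low end
- rest_low (a point): point where the centre of the brush's tip face lies when the brush is seated in the rest (62 mm above the bench, 60 mm downhill of the rest's origin)
- rest_high (a point): point where the centre of the handle's free end lies when the brush is seated (203 mm above the bench)
- vessel: hollow copper casting, upright tube fixed between two wooden jaws (130 x 22 x 50 high); origin under its centre on the bench, z up. 130 mm high, 64 mm dia (74 at the flared rim), bore 56 mm, widening to 66 over the top 18. Its flat inner bottom is 78 to 108 mm below the rim, differs each time and is in no reading: feel for it. Rigid; do not press the brush on it harder than 25 N
- vessel_mouth (a point): centre of the casting's mouth, level with its rim, 130 mm above the bench
- jar: bystander: closed amber glass jar, 72 mm diameter, 100 mm high, origin under its centre
- hammer: bystander: hammer lying on the bench
- offcut: bystander: wooden block 110 x 60 x 45 mm, origin under its centre
There are look-alikes about, which are no part of the job. Leave any blue look-alike of the brush alone.

How it is judged:
By the outcome, as a careful person would: the job done as asked, in the order asked, and still so for the second after the job is handed in, with the robot touching nothing.
It also fails if it takes over 72 s, if anything falls off the work surface, if the arm or the gripper's body presses on something with over 40 N, if the wrist force passes 120 N, or if a joint passes its speed limit or range.

## Robot

A 6-joint arm with a two-finger parallel gripper is mounted at the origin on the work surface. World frame = base frame: x ahead of the robot, y to its left, z up, the work surface at z = 0. Lengths are in m, angles in rad, forces in N, time in s.
With the tool pointing down it reaches from about 0.25 to 0.725 m from the base axis. Payload 9.7 kg.
Tool frame: the origin (TCP) lies at the very end of the fingers, on their centre line; the grasp point (between the pads) lies 19 mm behind it; z points along the fingers, y is the line along which they close (so a half turn about z gives the same grasp; the last joint's range is limited). The gripper opens to 85 mm and grips with 20 to 120 N. Pads are 22 mm wide; open, the fingers measure 114 mm over their backs; the gripper's body (76 mm by 85 mm) begins 54 mm behind the grasp point. The pads swing forward as they close: fully open they stand 13 mm farther back than shut.
Start: joints at [-1.12, 0.087, 0.176, 1.66, 0, 1.571], TCP at [0.24, -0.495, 0.231] pointing down, gripper open.
Joint ranges: [-3.13, 3.13], [-0.85, 1.81], [-1.15, 1.24], [-2.2, 2.28], [-1.44, 1.52], [-3.14, 3.14]. Speed limits (rad/s): [2.22, 2.22, 2.57, 3.14, 3.14, 3.14].

## Interface

Orientations are given as [roll, pitch, yaw] about the fixed x, y, z axes, in that order (R = Rz(yaw) Ry(pitch) Rx(roll)).
In Python, from rig import sensors, read_camera, camera_params, r gives the robot as it stands. The module is installed in compiled form; this text tells all that it offers.
- The arm moves only by the tool drive_tool, never from a script. Its arguments are lists of equal length, an entry for each row: "jaw": the finger opening in m, from 0 to 0.0854; "dp": the shift along the world's x, y, z in m, a list of three; "twist": the turn, a rotation vector about the world's x, y, z in rad, a list of three. In form: {"jaw": [jaw, ...], "dp": [[tx, ty, tz], ...], "twist": [[rx, ry, rz], ...]}. A call has exactly 5 rows; each row is the pose to reach, as a shift and turn from the pose commanded when the call began; what a row does not reach only later rows make up. A row lasts 1/8 s, in which the tool goes at most 62.5 mm and 10.7 degrees, less where a joint would pass 70% of its speed; a pose out of reach is approached as far as the arm can. A call with a gripper value outside its range is refused whole. The fingers move at their own pace and stop on an object; "newtons" is the grip in N (left out, the last holds). Time passes only in rows, so rows that repeat a pose let the fingers close, or fill a call up. It gives the time, the measured TCP pose, the force, the opening and the grip force at its end, in the units of the state.
- sensors.get_state(): the state, without advancing time (a new reading comes with each control period).
- read_camera(name): name is "side" or "top" or "wrist"; returns the picture (420x560x3 uint8, red, green, blue); there is no depth.
- camera_params(name): a dict with "K" (3x3 intrinsics, pixels), "distortion" ([k1, k2, p1, p2, k3] as OpenCV has them; the pictures are not rectified), "world_from_camera" (4x4, takes a point from camera to world coordinates). Camera axes: x right, y up, looking along -z (the intrinsics and any distortion apply to the point x, -y, -z); pixel columns grow to the right and rows downward; lengths in m; the calibration is good to about 2 mm. A picture is of the moment at which its call begins: read the wrist's pose just before it. camera_params takes no time and is no camera call; for the wrist camera it gives the pose at the moment of the call.
- r.hand_in(): hands the job in; it is judged then, once.
The state is a dict: "time_s": time; "qpos": joint angles; "joint_velocities": joint speeds; "joint_efforts": joint torques, N m; "tool_pos": TCP position; "tool_rot": TCP orientation; "force": force on the tool from outside, world axes, zero at the start; "ft_torque": the same for the moment, N m; "width": opening from 0.0 (shut) to 1.0 (fully open); "grasp_force": force on a finger pad.
Only numpy, scipy, OpenCV 4.12 (cv2) and the standard library are available. Lean on these libraries where they do the work, as an engineer would, in place of code of your own. Each camera call takes 0.05 s, during which the arm holds its last target. There are 200 camera calls.

## Working session

There is one attempt and no reset: what is moved stays moved. The work goes in short steps, Python scripts to look and compute and a tool call to move; the robot and the scene stay as the last step left them, time stands still between calls to the robot, and variables do not carry over. Pictures are saved under pics/ and viewed, at most 10 in all, crops included, and the job is handed in when it is done.

Besides the shell and the picture viewer there is one more tool, called after "Call:" as a command line: name --argument value ..., lists and objects as JSON in quotes. drive_tool: Moves the arm, as the interface text tells. Its arguments: {"type":"object","properties":{"jaw":{"type":"array","items":{"type":"number"}},"dp":{"type":"array","items":{"type":"array","items":{"type":"number"}}},"twist":{"type":"array","items":{"type":"array","items":{"type":"number"}}},"newtons":{"type":"number"}},"required":["jaw","dp","twist"]}

```bash
mkdir -p pics; cat > h.py <<'E'
import numpy as np, cv2
from rig import sensors, read_camera, camera_params, r
from scipy.spatial.transform import Rotation as R
def save(n,img): cv2.imwrite(f'pics/{n}.png',cv2.cvtColor(img,cv2.COLOR_RGB2BGR))
def ray(p,uv):
    K=np.array(p['K']);d=np.array(p['distortion'])
    n=cv2.undistortPoints(np.array(uv,float).reshape(-1,1,2),K,d).reshape(-1,2)
    T=np.array(p['world_from_camera'])
    v=np.c_[n[:,0],-n[:,1],-np.ones(len(n))]@T[:3,:3].T
    return T[:3,3],v
def onz(p,uv,z):
    o,v=ray(p,uv); return o+v*((z-o[2])/v[:,2])[:,None]
def proj(p,X):
    T=np.linalg.inv(np.array(p['world_from_camera'])); X=np.atleast_2d(X)
    c=X@T[:3,:3].T+T[:3,3]; c=c*[1,-1,-1]
    return cv2.projectPoints(c,np.zeros(3),np.zeros(3),np.array(p['K']),np.array(p['distortion']))[0].reshape(-1,2)
def tri(p1,u1,p2,u2):
    o1,v1=ray(p1,u1);o2,v2=ray(p2,u2);v1=v1[0];v2=v2[0]
    s=np.linalg.lstsq(np.c_[v1,-v2],o2-o1,rcond=None)[0]
    a=o1+s[0]*v1;b=o2+s[1]*v2; return (a+b)/2,np.linalg.norm(a-b)
E
python3 - <<'E'
from h import *
a=read_camera('top');b=read_camera('side')
save('top0',a);save('side0',b)
s=sensors.get_state();print(s)
for c in('top','side'):print(np.round(camera_params(c)['world_from_camera'],3))
E
```

```text
{'time_s': 0.1, 'qpos': array([-1.11998404e+00,  8.74012879e-02,  1.75217079e-01,  1.65980970e+00,
        2.95295540e-05,  1.57081759e+00]), 'joint_velocities': array([-1.62875666e-03, -7.76605556e-04,  1.77748249e-03, -2.41897318e-03,
        6.89042350e-05, -8.48580219e-04]), 'joint_efforts': array([ 4.96511359e-05, -5.21561623e+01,  4.65653908e+01,  1.60803128e-02,
       -3.04919251e-05,  6.38166938e-06]), 'tool_pos': array([ 0.23954987, -0.49485985,  0.23065795]), 'tool_rot': array([-3.14039507e+00, -2.95040701e-05,  4.50790994e-01]), 'force': array([ 0.07847424,  0.2371622 , -0.31461054]), 'ft_torque': array([ 0.00139129, -0.06881566, -0.06065542]), 'grasp_force': 0.0, 'width': 0.9995508032136011}
[[-0.011  0.998 -0.064  0.398]
 [-1.    -0.013 -0.021  0.01 ]
 [-0.022  0.064  0.998  1.303]
 [ 0.     0.     0.     1.   ]]
[[-0.695  0.4   -0.597 -0.201]
 [-0.719 -0.397  0.57   0.668]
 [-0.009  0.826  0.564  0.793]
 [ 0.     0.     0.     1.   ]]
```

View pics/top0.png

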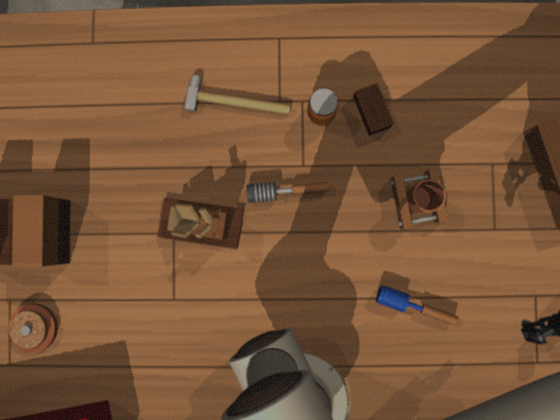

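View pics/side0.png

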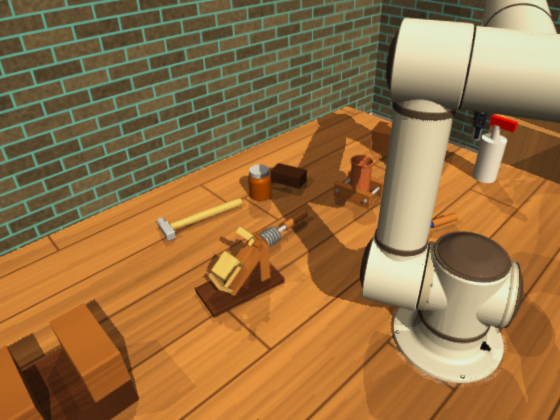

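```bash
python3 - <<'E'
import cv2,numpy as np
a=cv2.imread('pics/top0.png');b=cv2.imread('pics/side0.png')
c1=cv2.resize(a[160:260,150:350],(800,400),interpolation=cv2.INTER_CUBIC)[:, :]
c2=cv2.resize(b[210:320,190:320],(400,338),interpolation=cv2.INTER_CUBIC)[:, :]
c3=cv2.resize(a[155:240,380:460],(318,338),interpolation=cv2.INTER_CUBIC)
c1=cv2.resize(c1,(718,359))
cv2.imwrite('pics/crop0.png',np.vstack([c1[:262],np.hstack([c2,c3])]) if 0 else np.vstack([c1[60:320],np.hstack([c2,c3])]))
E
```

```text
(no output)
```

View pics/crop0.png

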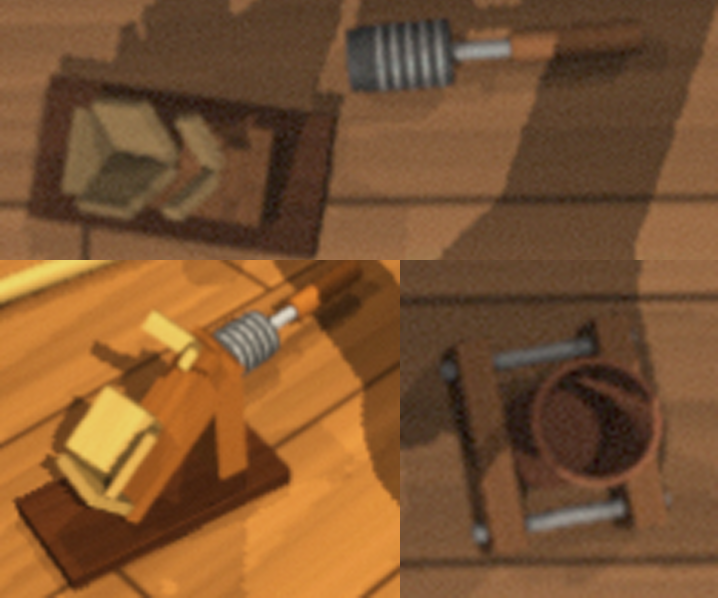

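The steel-headed brush lies at top pixels (247,193) to (328,187). The blue one at (405,300) is the look-alike, so I leave it. The rest's base corners are (164,198), (244,208), (238,248) and (158,236), with the wide V and low end on the left. The vessel rim is centred at (430,196) in the top view.

```bash
python3 - <<'E'
from h import *
p=camera_params('top');q=camera_params('side')
def c(x,y): return [150+x/3.59,160+(y+60)/3.59]
b=onz(p,[c(349,59),c(453,53),c(482,50),c(640,37)],.023);print('brush',b.round(4),np.linalg.norm(b[0]-b[3]))
k=onz(p,[c(52,75),c(337,112),c(315,257),c(28,213)],.016);print('rest',k.round(4),k.mean(0).round(4),np.linalg.norm(np.diff(k,axis=0),axis=1))
u=(k[1]+k[2]-k[0]-k[3])[:2];u/=np.linalg.norm(u);print('u',u,np.degrees(np.arctan2(u[1],u[0])))
m=onz(p,[[429.6,196]],.13);print('mouth',m)
o=k.mean(0);print('low/high px side',proj(q,[[*(o[:2]-.06*u),.062],[*(o[:2]+.0814*u),.203]]).round(1))
print('side px brush',proj(q,b).round(1),'mouth',proj(q,m).round(1),'rest',proj(q,k).round(1))
w=camera_params('wrist');print(np.array(w['world_from_camera']).round(3),np.array(w['K']).round(1))
s=sensors.get_state();Rt=R.from_euler('xyz',s['tool_rot']).as_matrix()
T=np.array(w['world_from_camera']);print('cam in tool',(Rt.T@(T[:3,3]-s['tool_pos'])).round(3),(Rt.T@T[:3,:3]).round(2))
E
```

```text
brush [[ 0.5085  0.1181  0.023 ]
 [ 0.5117  0.0471  0.023 ]
 [ 0.5135  0.0274  0.023 ]
 [ 0.521  -0.0802  0.023 ]] 0.19870434273846452
rest [[0.5008 0.3241 0.016 ]
 [0.4728 0.1272 0.016 ]
 [0.374  0.1429 0.016 ]
 [0.406  0.3406 0.016 ]] [0.4384 0.2337 0.016 ] [0.19894123 0.10004706 0.20025165]
u [-0.15003857 -0.98868014] -98.629161535258
mouth [[ 0.48769155 -0.29911491  0.13      ]]
low/high px side [[216.8 278.5]
 [264.7 209.5]]
side px brush [[257.4 244.9]
 [275.9 232.8]
 [280.6 229.4]
 [305.2 212.4]] mouth [[362.5 159.7]] rest [[195.8 287. ]
 [263.6 254.7]
 [284.7 276.6]
 [212.9 312.3]]
[[ 0.436  0.856  0.278  0.31 ]
 [-0.9    0.415  0.133 -0.461]
 [-0.001 -0.308  0.951  0.372]
 [ 0.     0.     0.     1.   ]] [[297.1   0.  282.7]
 [  0.  297.1 210.9]
 [  0.    0.    1. ]]
cam in tool [ 0.078  0.    -0.141] [[ 0.    0.95  0.31]
 [ 1.   -0.    0.  ]
 [ 0.    0.31 -0.95]]
```

Call:
drive_tool --jaw '[0.085,0.085,0.085,0.085,0.085]' --dp '[[0.03,0.05,0.01],[0.06,0.1,0.02],[0.09,0.15,0.02],[0.12,0.2,0.02],[0.15,0.25,0.02]]' --twist '[[0,0,0.13],[0,0,0.26],[0,0,0.39],[0,0,0.52],[0,0,0.65]]' --newtons 120

```text
time_s: 0.72
tool_pos: [0.3902, -0.2433, 0.2511]
tool_rot: [3.142, -0.0, 1.105]
force: [1.2, -1.4, -0.6]
width: 0.996
grasp_force: 0.0
```

Call:
drive_tool --jaw '[0.085,0.085,0.085,0.085,0.085]' --dp '[[0.03,0.05,0],[0.06,0.1,0],[0.09,0.15,0],[0.129,0.204,0],[0.129,0.204,0]]' --twist '[[0,0,0.13],[0,0,0.26],[0,0,0.39],[0,0,0.533],[0,0,0.533]]'

```text
time_s: 1.35
tool_pos: [0.5199, -0.0379, 0.2501]
tool_rot: [-3.14, -0.001, 1.64]
force: [-0.3, -0.9, -0.8]
width: 0.997
grasp_force: 0.0
```

```bash
python3 - <<'E'
from h import *
w=camera_params('wrist');a=read_camera('wrist');save('w1',a)
s=sensors.get_state();print(s['tool_pos'],s['tool_rot'],s['qpos'].round(3))
b=np.array([[ 0.5085,0.1181,0.023 ],[0.5117,.0471,.023],[ 0.521,-0.0802,0.023]])
print(proj(w,b).round(1))
E
```

```text
[ 0.51922397 -0.03919432  0.25030864] [-3.13986326e+00 -2.67828968e-04  1.63678443e+00] [-0.075  0.026  0.15   1.696  0.     1.429]
[[283.1  40.9]
 [281.6 108.9]
 [282.  212.2]]
```

View pics/w1.png

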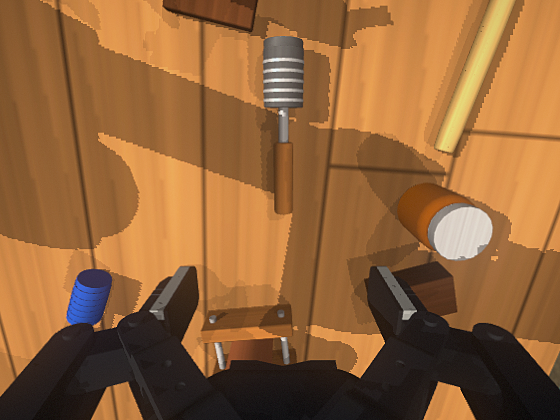

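The wrist picture shows the steel brush at (283,38) to (284,213), matching the prediction to 2 px. The blue one is away at (90,297). Going down onto the handle.

Call:
drive_tool --jaw '[0.085,0.085,0.085,0.085,0.085]' --dp '[[0,-0.002,-0.06],[0,-0.002,-0.12],[0,-0.002,-0.18],[0,-0.002,-0.22],[0,-0.002,-0.244]]' --twist '[[0,0,0],[0,0,0],[0,0,0],[0,0,0],[0,0,0]]'

```text
time_s: 2.02
tool_pos: [0.5167, -0.0443, 0.005]
tool_rot: [-3.139, -0.0, 1.631]
force: [0.1, -0.2, 0.7]
width: 0.997
grasp_force: 0.0
```

Call:
drive_tool --jaw '[0.085,0.04,0.02,0.01,0.01]' --dp '[[0,0,0],[0,0,0],[0,0,0],[0,0,0],[0,0,0]]' --twist '[[0,0,0],[0,0,0],[0,0,0],[0,0,0],[0,0,0]]'

```text
time_s: 2.65
tool_pos: [0.519, -0.0431, 0.0079]
tool_rot: [3.141, 0.0, 1.634]
force: [0.0, -1.9, 0.8]
width: 0.241
grasp_force: 117.4
```

Call:
drive_tool --jaw '[0.01,0.01,0.01,0.01,0.01]' --dp '[[0,0,0],[0,0,0],[0,0,0.01],[0,0,0.02],[0,0,0.03]]' --twist '[[0,0,0],[0,0,0],[0,0,0],[0,0,0],[0,0,0]]'

```text
time_s: 3.28
tool_pos: [0.5186, -0.043, 0.0381]
tool_rot: [3.142, -0.0, 1.634]
force: [0.5, -0.7, -1.1]
width: 0.246
grasp_force: 117.6
```

```bash
cat >> h.py <<'E'
u=np.array([-.150,-.9887,0]);d=(-u-np.array([0,0,1]))/2**.5;n=(-u+np.array([0,0,1]))/2**.5
O=np.array([.4384,.2337,0]);LOW=O-.06*u+[0,0,.062];HIGH=LOW-.2*d
def frame(x,z): return np.c_[x,np.cross(z,x),z]
def go(pos,Rm):
    s=sensors.get_state();A=R.from_euler('xyz',s['tool_rot'])
    print('dp',(pos-s['tool_pos']).round(4),'tw',(R.from_matrix(Rm)*A.inv()).as_rotvec().round(4),'q',s['qpos'].round(2))
E
python3 - <<'E'
from h import *
seat=HIGH+.037*d-.019*n
print(HIGH,seat)
F=frame(d,-n)
go(seat+.08*n-.006*d,F)
go(seat+.002*n-.006*d,F)
p=camera_params('top');q=camera_params('side');save('t2',read_camera('top'));save('s2',read_camera('side'))
E
```

```text
[0.4261868  0.15319871 0.20342136] [0.42809598 0.1657828  0.16382338]
dp [-0.0827  0.2605  0.1865] tw [-0.7861  0.0344 -0.2026] q [-0.08  0.03 -0.26  1.28  0.    1.42]
dp [-0.091   0.206   0.1314] tw [-0.7861  0.0344 -0.2026] q [-0.08  0.03 -0.26  1.28  0.    1.42]
```

Call:
drive_tool --jaw '[0.01,0.01,0.01,0.01,0.01]' --dp '[[0,0,0.05],[0,0,0.1],[0,0,0.15],[0,0.02,0.2],[-0.01,0.05,0.23]]' --twist '[[0,0,0],[0,0,0],[-0.1,0.004,-0.03],[-0.2,0.009,-0.052],[-0.3,0.013,-0.077]]'

```text
time_s: 4.0
tool_pos: [0.509, 0.007, 0.27]
tool_rot: [-3.125, 0.302, 1.556]
force: [0.2, 0.1, -2.8]
width: 0.245
grasp_force: 117.9
```

Call:
drive_tool --jaw '[0.01,0.01,0.01,0.01,0.01]' --dp '[[-0.02,0.05,0],[-0.04,0.1,0],[-0.055,0.15,0],[-0.07,0.19,-0.01],[-0.073,0.21,-0.02]]' --twist '[[-0.1,0.004,-0.026],[-0.2,0.009,-0.052],[-0.3,0.013,-0.077],[-0.4,0.017,-0.103],[-0.486,0.021,-0.125]]'

```text
time_s: 4.62
tool_pos: [0.4348, 0.2194, 0.2465]
tool_rot: [3.141, 0.788, 1.422]
force: [0.3, -1.0, -2.0]
width: 0.241
grasp_force: 118.0
```

Call:
drive_tool --jaw '[0.01,0.01,0.01,0.01,0.01]' --dp '[[0,0,0],[0,0,0],[0,0,0],[0,0,0],[0,0,0]]' --twist '[[0,0,0],[0,0,0],[0,0,0],[0,0,0],[0,0,0]]'

```text
time_s: 5.25
tool_pos: [0.4357, 0.2164, 0.248]
tool_rot: [3.14, 0.784, 1.419]
force: [0.3, -0.2, -1.8]
width: 0.243
grasp_force: 118.0
```

```bash
python3 - <<'E'
from h import *
seat=HIGH+.037*d-.019*n
F=frame(d,-n)
go(seat+.08*n-.006*d,F)
go(seat+.002*n-.006*d,F)
s=sensors.get_state();print(s['tool_pos'],s['grasp_force'],s['width'],s['force'])
p=camera_params('top');q=camera_params('side');w=camera_params('wrist')
A=read_camera('top');B=read_camera('side');C=read_camera('wrist')
Rt=R.from_euler('xyz',s['tool_rot']).as_matrix();G=s['tool_pos']-.019*Rt[:,2]
ax=np.array([G-.037*Rt[:,0],G+.093*Rt[:,0],G+.163*Rt[:,0]])
for nm,pp,I in(('t3',p,A),('s3',q,B),('w3',w,C)):
    I=I.copy()
    uv=proj(pp,ax);print(nm,uv.round(1))
    rl=proj(pp,[LOW,HIGH]);print(rl.round(1))
    for x in uv: cv2.circle(I,tuple(int(v) for v in x),2,(0,255,0),1)
    for x in rl: cv2.circle(I,tuple(int(v) for v in x),2,(0,0,255),1)
    if nm=='t3': a=cv2.resize(I[150:270,130:290],(400,300),interpolation=2)
    if nm=='s3': b=cv2.resize(I[150:330,180:420],(400,300),interpolation=2)
    if nm=='w3': c=cv2.resize(I,(400,300))
save('c3',np.vstack([np.hstack([a,b]),np.hstack([c,c*0])]))
E
```

```text
dp [ 0.0002  0.0011 -0.0234] tw [-0.0013  0.0013  0.0003] q [ 0.73  0.48  0.47  2.22 -0.47  2.61]
dp [-0.008  -0.0534 -0.0785] tw [-0.0013  0.0013  0.0003] q [ 0.73  0.48  0.47  2.22 -0.47  2.61]
[0.43571054 0.21640676 0.248017  ] 118.02911281585693 0.24278434854062336 [ 0.29743805 -0.23153672 -1.78539198]
t3 [[191.9 220.5]
 [157.7 215.9]
 [141.6 213.7]]
[[172.7 218.3]
 [223.5 225.2]]
s3 [[243.  186. ]
 [209.5 235. ]
 [191.8 260.8]]
[[216.8 278.5]
 [264.7 209.3]]
w3 [[ 283.6  354.3]
 [ 284.    78.5]
 [ 284.3 -165.9]]
[[283.2 -72.9]
 [283.3 238.6]]
```

View pics/c3.png

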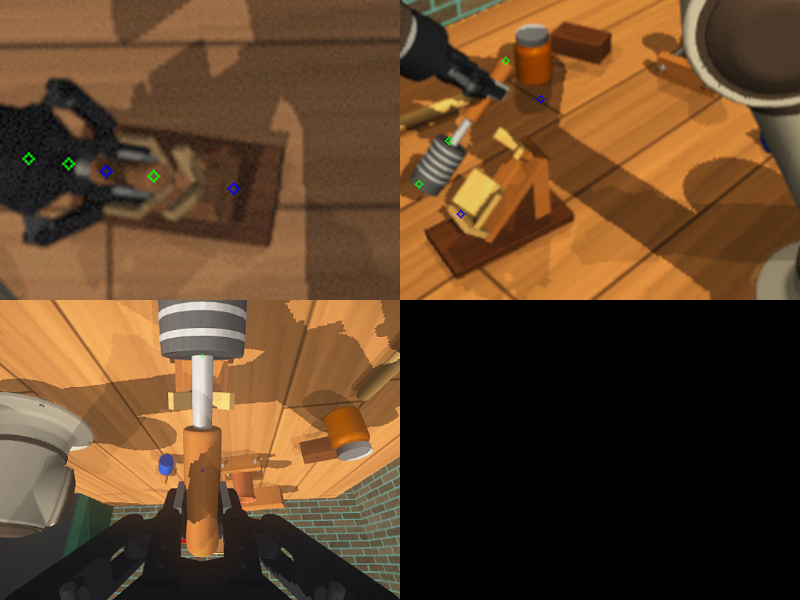

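Picture: brush held true in the jaws, with the predicted end and head marks on it in all views. In the wrist view the small V sits centred at (200,400), below the neck. Lowering along the plank normal.

Call:
drive_tool --jaw '[0.01,0.01,0.01,0.01,0.01]' --dp '[[0,0.001,-0.012],[0,0.001,-0.023],[-0.002,-0.014,-0.038],[-0.004,-0.027,-0.051],[-0.006,-0.041,-0.065]]' --twist '[[0,0,0],[0,0,0],[0,0,0],[0,0,0],[0,0,0]]'

```text
time_s: 6.02
tool_pos: [0.4293, 0.1755, 0.1809]
tool_rot: [-3.141, 0.786, 1.422]
force: [-0.1, -0.2, -1.2]
width: 0.243
grasp_force: 118.1
```

Call:
drive_tool --jaw '[0.01,0.01,0.01,0.01,0.01]' --dp '[[0,-0.003,-0.003],[-0.001,-0.006,-0.007],[-0.001,-0.009,-0.01],[-0.002,-0.012,-0.013],[-0.002,-0.012,-0.013]]' --twist '[[0,0,0],[0,0,0],[0,0,0],[0,0,0],[0,0,0]]'

```text
time_s: 6.65
tool_pos: [0.4275, 0.1653, 0.1704]
tool_rot: [3.14, 0.782, 1.42]
force: [-4.1, 11.4, 10.7]
width: 0.241
grasp_force: 120.5
```

```bash
python3 - <<'E'
from h import *
seat=HIGH+.037*d-.019*n
F=frame(d,-n)
go(seat,F)
go(seat+.002*n-.006*d,F)
s=sensors.get_state();print(s['tool_pos'],s['grasp_force'],s['width'],s['force'])
p=camera_params('top');q=camera_params('side');w=camera_params('wrist')
A=read_camera('top');B=read_camera('side');C=read_camera('wrist')
a=cv2.resize(A[150:270,130:290],(400,300),interpolation=2)
b=cv2.resize(B[170:320,180:380],(800,600),interpolation=2)[:300,:400]
b=cv2.resize(B[170:320,180:380],(400,300),interpolation=2)
c=cv2.resize(C,(400,300));e=cv2.resize(B[200:290,195:315],(400,300),interpolation=2)
save('c4',np.vstack([np.hstack([a,b]),np.hstack([c,e])]))
E
```

```text
dp [ 0.0006  0.0004 -0.0066] tw [-0.0034  0.0015 -0.0011] q [ 0.67  0.37  0.18  2.01 -0.5   2.56]
dp [ 0.0002 -0.0024 -0.0009] tw [-0.0034  0.0015 -0.0011] q [ 0.67  0.37  0.18  2.01 -0.5   2.56]
[0.42746723 0.16534098 0.17041952] 120.5372679233551 0.2409377876785508 [-4.11068948 11.39052975 10.72413577]
```

View pics/c4.png

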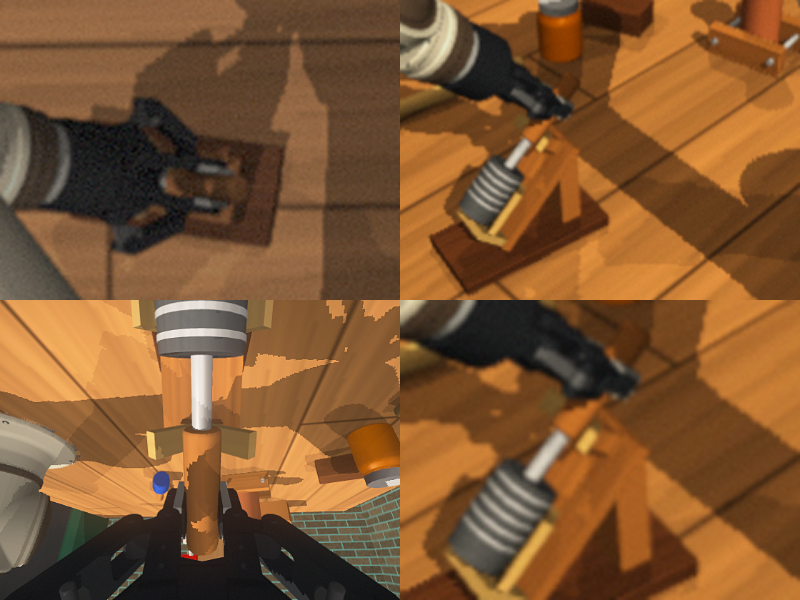

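The head lies in the wide V at (490,185) in the side panel, the handle sits in the small V, and the 16 N is contact along the plank normal. Letting go and backing off along the normal.

Call:
drive_tool --jaw '[0.03,0.045,0.06,0.085,0.085]' --dp '[[0,0,0],[0,0,0],[0,0,0],[0,0,0],[0,0,0]]' --twist '[[0,0,0],[0,0,0],[0,0,0],[0,0,0],[0,0,0]]'

```text
time_s: 7.42
tool_pos: [0.4276, 0.1639, 0.1692]
tool_rot: [3.141, 0.785, 1.421]
force: [-0.0, -0.1, 0.5]
width: 0.996
grasp_force: 0.0
```

Call:
drive_tool --jaw '[0.085,0.085,0.085,0.085,0.085]' --dp '[[0.001,0.007,0.007],[0.003,0.02,0.02],[0.006,0.04,0.04],[0.008,0.055,0.075],[0.008,0.055,0.12]]' --twist '[[0,0,0],[0,0,0],[0,0,0],[0,0,0],[0,0,0]]'

```text
time_s: 8.05
tool_pos: [0.4349, 0.2169, 0.2827]
tool_rot: [3.136, 0.778, 1.422]
force: [-28.6, -24.9, 22.2]
width: 0.994
grasp_force: 0.0
```

```bash
python3 - <<'E'
from h import *
s=sensors.get_state();print(s['tool_pos'],s['force'],s['qpos'].round(2))
p=camera_params('wrist');C=read_camera('wrist');q=camera_params('side');B=read_camera('side')
N=d
F=frame(n,d)   # tool z = d, tool x = n
# grasp: 25 mm of handle in from end
for back in (.10,.0): go(HIGH+(.022+.019-back)*d,F)
print(proj(p,[LOW,LOW-.07*d,HIGH]).round(1),proj(q,[LOW,LOW-.07*d,HIGH]).round(1))
b=cv2.resize(B[200:290,195:315],(400,300),interpolation=2)
save('c5',np.hstack([cv2.resize(C,(400,300)),b]))
E
```

```text
[0.43486369 0.2168515  0.28270689] [-28.61840807 -24.93445717  22.20170854] [ 0.73  0.48  0.54  2.28 -0.47  2.61]
dp [-0.0157 -0.1047 -0.0405] tw [ 1.5413 -0.2219  0.0038] q [ 0.73  0.47  0.54  2.28 -0.47  2.61]
dp [-0.005  -0.0348 -0.1112] tw [ 1.5413 -0.2219  0.0038] q [ 0.73  0.47  0.54  2.28 -0.47  2.61]
[[284.1 -93.5]
 [283.9  27.5]
 [283.6 201.3]] [[216.8 278.5]
 [233.4 254.6]
 [264.7 209.3]]
```

View pics/c5.png

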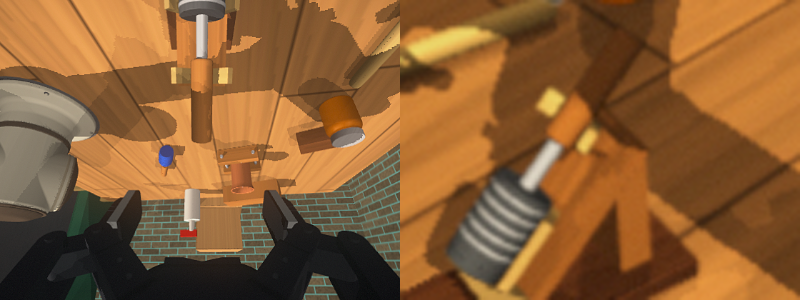

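Seated: the handle end in the wrist view is at (201,142) against a predicted (202,144), and the head is in the V in the side view. Joint 4 is at its end, so I turn the tool towards the axial pose right away.

Call:
drive_tool --jaw '[0.085,0.085,0.085,0.085,0.085]' --dp '[[0,-0.02,0],[-0.003,-0.04,0.01],[-0.006,-0.06,0.01],[-0.009,-0.075,0.01],[-0.011,-0.085,0.01]]' --twist '[[0.17,-0.025,0],[0.34,-0.05,0],[0.51,-0.074,0],[0.68,-0.099,0],[0.85,-0.123,0]]'

```text
time_s: 8.78
tool_pos: [0.4231, 0.1301, 0.2938]
tool_rot: [3.139, -0.086, 1.423]
force: [-0.3, 1.1, -1.3]
width: 0.993
grasp_force: 0.0
```

Call:
drive_tool --jaw '[0.085,0.085,0.085,0.085,0.085]' --dp '[[0,-0.01,-0.01],[-0.002,-0.015,-0.02],[-0.004,-0.02,-0.03],[-0.005,-0.02,-0.04],[-0.005,-0.02,-0.05]]' --twist '[[0.17,-0.025,0],[0.34,-0.05,0],[0.51,-0.074,0],[0.69,-0.099,0.003],[0.69,-0.099,0.004]]'

```text
time_s: 9.4
tool_pos: [0.4181, 0.1089, 0.2407]
tool_rot: [-3.132, -0.777, 1.417]
force: [0.3, 0.6, -0.1]
width: 0.997
grasp_force: 0.0
```

```bash
python3 - <<'E'
from h import *
s=sensors.get_state();print(s['tool_pos'],s['force'],s['qpos'].round(2))
p=camera_params('wrist');C=read_camera('wrist')
F=frame(n,d)
for back in (.10,.0): go(HIGH+(.022+.019-back)*d,F)
uv=proj(p,[LOW,LOW-.07*d,HIGH]);print(uv.round(1))
for x in uv: cv2.circle(C,tuple(int(v) for v in x),3,(0,255,0),1)
save('c6',C)
E
```

```text
[0.41807813 0.10891237 0.24066076] [ 0.33422969  0.59109705 -0.1286588 ] [-0.22 -0.26 -0.29  1.62  0.77  1.46]
dp [0.0018 0.0026 0.005 ] tw [ 0.0097 -0.0079 -0.0045] q [-0.22 -0.26 -0.29  1.62  0.77  1.47]
dp [ 0.0124  0.0725 -0.0658] tw [ 0.0097 -0.0079 -0.0045] q [-0.22 -0.26 -0.29  1.62  0.77  1.47]
[[285.4 169. ]
 [285.5 180.3]
 [285.9 220. ]]
```

View pics/c6.png

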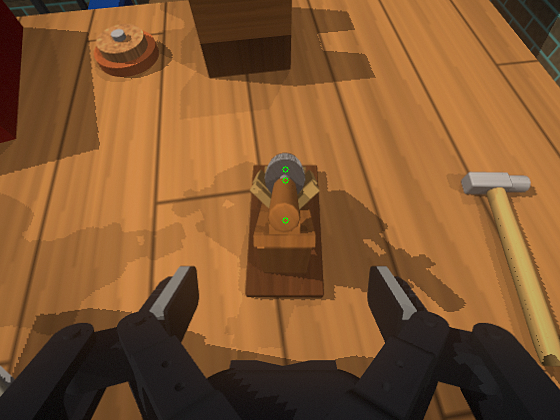

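The wrist view shows the handle end at (285,216) against a predicted (286,220), so it is in line. Sliding over it and closing.

Call:
drive_tool --jaw '[0.085,0.085,0.085,0.085,0.085]' --dp '[[0.0025,0.008,-0.005],[0.005,0.025,-0.02],[0.0075,0.042,-0.037],[0.01,0.06,-0.053],[0.0124,0.073,-0.065]]' --twist '[[0.01,-0.008,-0.005],[0.01,-0.008,-0.005],[0.01,-0.008,-0.005],[0.01,-0.008,-0.005],[0.01,-0.008,-0.005]]'

```text
time_s: 10.07
tool_pos: [0.4309, 0.1855, 0.1782]
tool_rot: [3.132, -0.787, 1.431]
force: [0.1, 0.4, 0.2]
width: 0.995
grasp_force: 0.0
```

Call:
drive_tool --jaw '[0.085,0.06,0.03,0.01,0.01]' --dp '[[0,0,0],[0,0,0],[0,0,0],[0,0,0],[0,0,0]]' --twist '[[0,0,0],[0,0,0],[0,0,0],[0,0,0],[0,0,0]]'

```text
time_s: 10.7
tool_pos: [0.4308, 0.1832, 0.1779]
tool_rot: [3.136, -0.789, 1.426]
force: [-2.4, -0.8, 3.1]
width: 0.25
grasp_force: 117.2
```

Call:
drive_tool --jaw '[0.01,0.01,0.01,0.01,0.01]' --dp '[[0,0,0],[0,0,0],[0,0,0],[0,0,0],[0,0,0]]' --twist '[[0,0,0],[0,0,0],[0,0,0],[0,0,0],[0,0,0]]'

```text
time_s: 11.32
tool_pos: [0.4308, 0.1834, 0.1777]
tool_rot: [3.135, -0.789, 1.427]
force: [-5.9, -0.2, 3.6]
width: 0.258
grasp_force: 117.3
```

```bash
python3 - <<'E'
from h import *
s=sensors.get_state();print(s['tool_pos'],s['force'],s['qpos'].round(2),s['width'],s['grasp_force'])
F=frame(n,d)
go(HIGH+.041*d,F)
E
```

```text
[0.43084066 0.18336562 0.17767733] [-5.92466953 -0.20460376  3.5577368 ] [-0.04 -0.33 -0.46  1.32  0.78  1.72] 0.2575416742242638 117.26891040802002
dp [-0.0003 -0.0015 -0.0032] tw [-0.0024  0.0048 -0.0019] q [-0.04 -0.33 -0.46  1.32  0.78  1.72]
```

Call:
drive_tool --jaw '[0.01,0.01,0.01,0.01,0.01]' --dp '[[0.001,0.004,0.005],[0.003,0.018,0.02],[0.006,0.038,0.042],[0.008,0.05,0.08],[0.008,0.04,0.13]]' --twist '[[0,0,0],[0,0,0],[0,0,0],[-0.1,0.015,0],[-0.25,0.038,0]]'

```text
time_s: 11.95
tool_pos: [0.4385, 0.2232, 0.3074]
tool_rot: [3.138, -0.53, 1.425]
force: [0.5, -0.6, -1.8]
width: 0.254
grasp_force: 118.1
```

Call:
drive_tool --jaw '[0.01,0.01,0.01,0.01,0.01]' --dp '[[0,0,0.03],[0.005,-0.04,0.05],[0.01,-0.09,0.06],[0.015,-0.14,0.06],[0.02,-0.19,0.06]]' --twist '[[-0.1,0.015,0],[-0.25,0.038,0],[-0.4,0.06,0],[-0.53,0.08,0],[-0.53,0.08,0]]'

```text
time_s: 12.58
tool_pos: [0.4603, 0.0332, 0.3669]
tool_rot: [3.14, 0.003, 1.428]
force: [0.8, 0.3, -2.1]
width: 0.252
grasp_force: 118.1
```

```bash
python3 - <<'E'
from h import *
M=np.array([.4877,-.2991,.13])
F=frame(-u,np.array([0,0,-1.]))
s=sensors.get_state();print(s['tool_pos'],s['tool_rot'],s['force'],s['width'],s['qpos'].round(2))
go(M+[0,0,.22],F)
E
```

```text
[0.4602552  0.03320834 0.36689669] [3.13981288e+00 2.87104643e-03 1.42777494e+00] [ 0.7530399   0.32576533 -2.14815183] 0.2517571017062888 [ 0.07 -0.03  0.33  1.93 -0.    1.79]
dp [ 0.0274 -0.3323 -0.0169] tw [ 0.0031  0.0013 -0.0075] q [ 0.07 -0.03  0.33  1.93 -0.    1.79]
```

Call:
drive_tool --jaw '[0.01,0.01,0.01,0.01,0.01]' --dp '[[0.004,-0.05,0],[0.008,-0.11,0],[0.013,-0.17,0],[0.018,-0.23,0],[0.023,-0.28,0]]' --twist '[[0.003,0.001,-0.007],[0.003,0.001,-0.007],[0.003,0.001,-0.007],[0.003,0.001,-0.007],[0.003,0.001,-0.007]]'

```text
time_s: 13.2
tool_pos: [0.4823, -0.2493, 0.3672]
tool_rot: [3.14, -0.002, 1.417]
force: [1.8, 0.9, -1.2]
width: 0.255
grasp_force: 118.1
```

Call:
drive_tool --jaw '[0.01,0.01,0.01,0.01,0.01]' --dp '[[0.002,-0.025,0],[0.004,-0.045,0],[0.0045,-0.052,0],[0.0045,-0.052,0],[0.0045,-0.052,0]]' --twist '[[0,0,0],[0,0,0],[0,0,0],[0,0,0],[0,0,0]]'

```text
time_s: 13.82
tool_pos: [0.4866, -0.298, 0.3678]
tool_rot: [3.14, -0.002, 1.418]
force: [1.1, 0.0, -1.5]
width: 0.256
grasp_force: 118.1
```

```bash
python3 - <<'E'
from h import *
s=sensors.get_state();print(s['tool_pos'],s['tool_rot'],s['force'],s['qpos'].round(2))
Rt=R.from_euler('xyz',s['tool_rot']).as_matrix();t=s['tool_pos'];z=Rt[:,2]
M=np.array([.4877,-.2991,.13])
pts=np.array([t-.041*z+.13*z, t-.041*z+.2*z, M])
out=[]
for c in('wrist','side','top'):
    p=camera_params(c);I=read_camera(c);uv=proj(p,pts);print(c,uv.round(1))
    th=np.linspace(0,2*np.pi,40);ring=M+.037*np.c_[np.cos(th),np.sin(th),0*th]
    J=I.copy()
    # head outline edges (radius 23) at axis in tool
    for x in uv: cv2.circle(J,tuple(int(round(v)) for v in x),1,(0,255,0),-1)
    cv2.polylines(J,[proj(p,ring).round().astype(int)],True,(0,0,255),1)
    if c=='wrist': out.append(cv2.resize(J,(400,300)))
    if c=='side': out.append(cv2.resize(J[90:225,270:450],(400,300),interpolation=2))
    if c=='top': o3=cv2.resize(J[135:255,350:510],(400,300),interpolation=2)
    save('raw7'+c,I)
W=cv2.imread('pics/raw7wrist.png')
save('c7',np.vstack([np.hstack(out),np.hstack([o3,cv2.resize(cv2.cvtColor(W,4)[200:380,160:400],(400,300),interpolation=2)])]))
E
```

```text
[ 0.48655305 -0.29799588  0.36784801] [ 3.14040741e+00 -2.10531655e-03  1.41847575e+00] [ 1.14621037  0.04807393 -1.48027531] [-0.55  0.25  0.64  1.96  0.    1.17]
wrist [[283.3 215.7]
 [283.2 193.9]
 [283.9 179.5]]
side [[366.6 115.4]
 [364.6 137. ]
 [362.5 159.7]]
top [[448.7 190.5]
 [438.7 193.4]
 [429.6 196. ]]
```

View pics/c7.png

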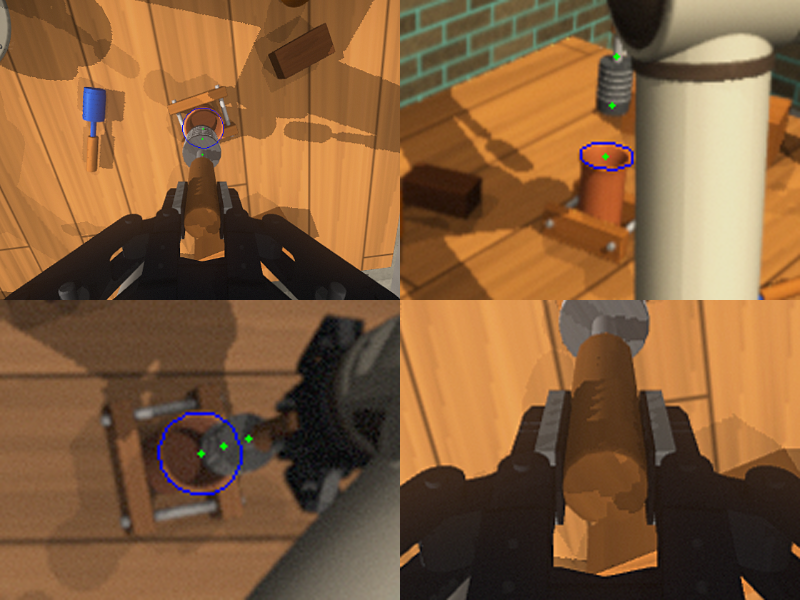

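Blue ring fits the copper rim in the side and top panels (centre at (201,454) in the top crop). The green axis marks lie on the bristle head, tip at (612,105) in the side crop, so it is aligned. Descending into the mouth.

Call:
drive_tool --jaw '[0.01,0.01,0.01,0.01,0.01]' --dp '[[0.001,-0.001,-0.03],[0.001,-0.001,-0.06],[0.001,-0.001,-0.08],[0.001,-0.001,-0.09],[0.001,-0.001,-0.1]]' --twist '[[0,0,0],[0,0,0],[0,0,0],[0,0,0],[0,0,0]]'

```text
time_s: 14.6
tool_pos: [0.4875, -0.2996, 0.2678]
tool_rot: [3.14, -0.002, 1.418]
force: [-0.3, -0.2, -1.4]
width: 0.252
grasp_force: 118.2
```

Call:
drive_tool --jaw '[0.01,0.01,0.01,0.01,0.01]' --dp '[[0,0,-0.007],[0,0,-0.014],[0,0,-0.021],[0,0,-0.028],[0,0,-0.035]]' --twist '[[0,0,0],[0,0,0],[0,0,0],[0,0,0],[0,0,0]]'

```text
time_s: 15.22
tool_pos: [0.4874, -0.2997, 0.2321]
tool_rot: [3.141, -0.002, 1.418]
force: [-0.4, 0.2, -1.9]
width: 0.255
grasp_force: 118.2
```

Call:
drive_tool --jaw '[0.01,0.01,0.01,0.01,0.01]' --dp '[[0,0,-0.005],[0,0,-0.01],[0,0,-0.014],[0,0,-0.017],[0,0,-0.02]]' --twist '[[0,0,0],[0,0,0],[0,0,0],[0,0,0],[0,0,0]]'

```text
time_s: 15.85
tool_pos: [0.4874, -0.2997, 0.2125]
tool_rot: [3.141, -0.002, 1.418]
force: [-0.7, -0.4, -1.9]
width: 0.254
grasp_force: 118.2
```

Call:
drive_tool --jaw '[0.01,0.01,0.01,0.01,0.01]' --dp '[[0,0,-0.001],[0,0,-0.002],[0,0,-0.003],[0,0,-0.004],[0,0,-0.005]]' --twist '[[0,0,0],[0,0,0],[0,0,0],[0,0,0],[0,0,0]]'

```text
time_s: 16.48
tool_pos: [0.4874, -0.2997, 0.2076]
tool_rot: [3.141, -0.002, 1.418]
force: [0.4, 0.2, -1.7]
width: 0.253
grasp_force: 118.2
```

Call:
drive_tool --jaw '[0.01,0.01,0.01,0.01,0.01]' --dp '[[0,0,-0.001],[0,0,-0.002],[0,0,-0.003],[0,0,-0.004],[0,0,-0.005]]' --twist '[[0,0,0],[0,0,0],[0,0,0],[0,0,0],[0,0,0]]'

```text
time_s: 17.1
tool_pos: [0.4874, -0.2997, 0.2025]
tool_rot: [3.141, -0.002, 1.418]
force: [0.5, 0.6, -1.2]
width: 0.255
grasp_force: 118.2
```

Call:
drive_tool --jaw '[0.01,0.01,0.01,0.01,0.01]' --dp '[[0,0,-0.001],[0,0,-0.002],[0,0,-0.003],[0,0,-0.004],[0,0,-0.004]]' --twist '[[0,0,0],[0,0,0],[0,0,0],[0,0,0],[0,0,0]]'

```text
time_s: 17.73
tool_pos: [0.4874, -0.2997, 0.1985]
tool_rot: [3.141, -0.002, 1.418]
force: [0.1, 0.8, -1.9]
width: 0.252
grasp_force: 118.2
```

Call:
drive_tool --jaw '[0.01,0.01,0.01,0.01,0.01]' --dp '[[0,0,-0.001],[0,0,-0.002],[0,0,-0.003],[0,0,-0.004],[0,0,-0.004]]' --twist '[[0,0,0],[0,0,0],[0,0,0],[0,0,0],[0,0,0]]'

```text
time_s: 18.35
tool_pos: [0.4874, -0.2997, 0.1945]
tool_rot: [3.141, -0.002, 1.418]
force: [0.1, -0.7, -1.8]
width: 0.252
grasp_force: 118.2
```

```bash
python3 -c "
from h import *
s=sensors.get_state();print(s['tool_pos'],s['force'])"
```

```text
[ 0.48737674 -0.29966638  0.19447111] [ 0.1225227  -0.65138655 -1.82742843]
```

Call:
drive_tool --jaw '[0.01,0.01,0.01,0.01,0.01]' --dp '[[0,0,-0.001],[0,0,-0.002],[0,0,-0.003],[0,0,-0.004],[0,0,-0.004]]' --twist '[[0,0,0],[0,0,0],[0,0,0],[0,0,0],[0,0,0]]'

```text
time_s: 18.98
tool_pos: [0.4874, -0.2997, 0.1908]
tool_rot: [3.141, -0.002, 1.418]
force: [-1.2, 0.1, 1.2]
width: 0.255
grasp_force: 118.2
```

```bash
python3 -c "
from h import *
s=sensors.get_state();print(s['tool_pos'],s['force'])"
```

```text
[ 0.48738626 -0.29970821  0.19079643] [-1.24263374  0.05770199  1.24009887]
```

Call:
drive_tool --jaw '[0.01,0.01,0.01,0.01,0.01]' --dp '[[0,0,-0.001],[0,0,-0.002],[0,0,-0.002],[0,0,-0.002],[0,0,-0.002]]' --twist '[[0,0,0],[0,0,0],[0,0,0],[0,0,0],[0,0,0]]'

```text
time_s: 19.6
tool_pos: [0.4874, -0.2997, 0.1887]
tool_rot: [3.141, -0.002, 1.418]
force: [-0.6, 0.7, 4.6]
width: 0.249
grasp_force: 118.3
```

Contact felt: about 6 N, rising 1.6 N/mm at TCP z 0.189. Stroke one is done. Drawing out and repeating twice to the same depth.

Call:
drive_tool --jaw '[0.01,0.01,0.01,0.01,0.01]' --dp '[[0,0,0.015],[0,0,0.04],[0,0,0.065],[0,0,0.088],[0,0,0.088]]' --twist '[[0,0,0],[0,0,0],[0,0,0],[0,0,0],[0,0,0]]'

```text
time_s: 20.23
tool_pos: [0.4879, -0.3, 0.2783]
tool_rot: [3.138, -0.001, 1.418]
force: [-0.7, -0.2, -1.6]
width: 0.253
grasp_force: 118.2
```

Call:
drive_tool --jaw '[0.01,0.01,0.01,0.01,0.01]' --dp '[[0,0,0],[0,0,-0.02],[0,0,-0.04],[0,0,-0.06],[0,0,-0.075]]' --twist '[[0,0,0],[0,0,0],[0,0,0],[0,0,0],[0,0,0]]'

```text
time_s: 20.85
tool_pos: [0.4869, -0.2993, 0.1995]
tool_rot: [-3.14, -0.003, 1.418]
force: [0.4, 0.1, -1.0]
width: 0.25
grasp_force: 118.2
```

Call:
drive_tool --jaw '[0.01,0.01,0.01,0.01,0.01]' --dp '[[0,0,-0.004],[0,0,-0.007],[0,0,-0.01],[0,0,-0.0115],[0,0,-0.013]]' --twist '[[0,0,0],[0,0,0],[0,0,0],[0,0,0],[0,0,0]]'

```text
time_s: 21.48
tool_pos: [0.4876, -0.2999, 0.1893]
tool_rot: [3.14, -0.002, 1.418]
force: [-0.4, 0.5, 3.4]
width: 0.251
grasp_force: 118.3
```

Call:
drive_tool --jaw '[0.01,0.01,0.01,0.01,0.01]' --dp '[[0,0,0],[0,0,0],[0,0,0],[0,0,0],[0,0,0]]' --twist '[[0,0,0],[0,0,0],[0,0,0],[0,0,0],[0,0,0]]'

```text
time_s: 22.1
tool_pos: [0.4875, -0.2997, 0.1887]
tool_rot: [3.141, -0.002, 1.418]
force: [-0.4, -0.3, 4.3]
width: 0.253
grasp_force: 118.3
```

Call:
drive_tool --jaw '[0.01,0.01,0.01,0.01,0.01]' --dp '[[0,0,0.015],[0,0,0.04],[0,0,0.065],[0,0,0.088],[0,0,0.088]]' --twist '[[0,0,0],[0,0,0],[0,0,0],[0,0,0],[0,0,0]]'

```text
time_s: 22.72
tool_pos: [0.4878, -0.2999, 0.2782]
tool_rot: [3.139, -0.001, 1.418]
force: [0.1, 0.0, -1.5]
width: 0.251
grasp_force: 118.2
```

Call:
drive_tool --jaw '[0.01,0.01,0.01,0.01,0.01]' --dp '[[0,0,0],[0,0,-0.02],[0,0,-0.04],[0,0,-0.06],[0,0,-0.075]]' --twist '[[0,0,0],[0,0,0],[0,0,0],[0,0,0],[0,0,0]]'

```text
time_s: 23.35
tool_pos: [0.4869, -0.2993, 0.1995]
tool_rot: [-3.14, -0.003, 1.418]
force: [0.3, 0.4, -1.6]
width: 0.255
grasp_force: 118.2
```

Call:
drive_tool --jaw '[0.01,0.01,0.01,0.01,0.01]' --dp '[[0,0,-0.004],[0,0,-0.007],[0,0,-0.01],[0,0,-0.0115],[0,0,-0.013]]' --twist '[[0,0,0],[0,0,0],[0,0,0],[0,0,0],[0,0,0]]'

```text
time_s: 23.98
tool_pos: [0.4876, -0.2999, 0.1893]
tool_rot: [3.14, -0.002, 1.418]
force: [-0.3, 0.2, 4.1]
width: 0.254
grasp_force: 118.3
```

Call:
drive_tool --jaw '[0.01,0.01,0.01,0.01,0.01]' --dp '[[0,0,0],[0,0,0],[0,0,0],[0,0,0],[0,0,0]]' --twist '[[0,0,0],[0,0,0],[0,0,0],[0,0,0],[0,0,0]]'

```text
time_s: 24.6
tool_pos: [0.4875, -0.2998, 0.1887]
tool_rot: [3.14, -0.002, 1.418]
force: [0.1, 0.1, 4.2]
width: 0.252
grasp_force: 118.3
```

Call:
drive_tool --jaw '[0.01,0.01,0.01,0.01,0.01]' --dp '[[0,0,0.015],[0,0,0.05],[0,0,0.09],[0,0,0.14],[0,0,0.18]]' --twist '[[0,0,0],[0,0,0],[0,0,0],[0,0,0],[0,0,0]]'

```text
time_s: 25.22
tool_pos: [0.487, -0.2994, 0.3708]
tool_rot: [3.14, -0.002, 1.418]
force: [0.5, -1.0, -2.3]
width: 0.253
grasp_force: 118.1
```

Three strokes done. Going back to the rest by the same path.

Call:
drive_tool --jaw '[0.01,0.01,0.01,0.01,0.01]' --dp '[[-0.004,0.05,0],[-0.008,0.11,0],[-0.013,0.17,0],[-0.018,0.23,0],[-0.023,0.29,0]]' --twist '[[0,0,0],[0,0,0],[0,0,0],[0,0,0],[0,0,0]]'

```text
time_s: 25.85
tool_pos: [0.4636, -0.0079, 0.3689]
tool_rot: [3.141, -0.002, 1.417]
force: [0.7, -0.2, -0.9]
width: 0.251
grasp_force: 118.2
```

Call:
drive_tool --jaw '[0.01,0.01,0.01,0.01,0.01]' --dp '[[-0.006,0.05,0],[-0.012,0.1,0],[-0.018,0.15,-0.01],[-0.022,0.19,-0.02],[-0.025,0.225,-0.04]]' --twist '[[0.05,-0.008,0],[0.15,-0.023,0],[0.3,-0.045,0],[0.45,-0.068,0],[0.6,-0.09,0]]'

```text
time_s: 26.48
tool_pos: [0.4391, 0.2167, 0.3296]
tool_rot: [-3.141, -0.614, 1.419]
force: [0.4, 1.1, -1.5]
width: 0.252
grasp_force: 118.3
```

Call:
drive_tool --jaw '[0.01,0.01,0.01,0.01,0.01]' --dp '[[0,0.01,-0.02],[0,0.01,-0.04],[0,0.01,-0.06],[0,0.01,-0.06],[0,0.01,-0.06]]' --twist '[[0.1,-0.015,0],[0.18,-0.027,0],[0.18,-0.027,0],[0.18,-0.027,0],[0.18,-0.027,0]]'

```text
time_s: 27.1
tool_pos: [0.4396, 0.2254, 0.2698]
tool_rot: [-3.139, -0.791, 1.417]
force: [-0.1, 0.0, -2.0]
width: 0.259
grasp_force: 118.2
```

```bash
python3 - <<'E'
from h import *
S=np.array([.4308,.1834,.1777]);F=R.from_euler('xyz',[3.135,-.789,1.427]).as_matrix()
s=sensors.get_state();print(s['tool_pos'],s['force'],s['qpos'].round(2))
go(S+.06*n-.006*d,F);go(S+.002*n-.006*d,F)
E
```

```text
[0.43955419 0.2253951  0.26978242] [-0.08568731  0.02778107 -2.04572492] [ 0.06 -0.33 -0.3   1.4   0.77  1.87]
dp [-0.003  -0.0042 -0.0454] tw [-0.0029 -0.0059  0.0037] q [ 0.06 -0.33 -0.3   1.4   0.77  1.87]
dp [-0.0092 -0.0448 -0.0864] tw [-0.0029 -0.0059  0.0037] q [ 0.06 -0.33 -0.3   1.4   0.77  1.87]
```

Call:
drive_tool --jaw '[0.01,0.01,0.01,0.01,0.01]' --dp '[[-0.002,-0.004,-0.025],[-0.003,-0.004,-0.045],[-0.005,-0.015,-0.056],[-0.006,-0.025,-0.066],[-0.008,-0.036,-0.077]]' --twist '[[0,-0.003,0.002],[-0.003,-0.006,0.004],[-0.003,-0.006,0.004],[-0.003,-0.006,0.004],[-0.003,-0.006,0.004]]'

```text
time_s: 27.72
tool_pos: [0.4318, 0.1885, 0.1921]
tool_rot: [3.134, -0.789, 1.428]
force: [0.6, 0.2, -2.0]
width: 0.254
grasp_force: 118.2
```

Call:
drive_tool --jaw '[0.01,0.01,0.01,0.01,0.01]' --dp '[[0,-0.002,-0.002],[0,-0.004,-0.004],[-0.001,-0.006,-0.006],[-0.001,-0.008,-0.008],[-0.001,-0.009,-0.009]]' --twist '[[0,0,0],[0,0,0],[0,0,0],[0,0,0],[0,0,0]]'

```text
time_s: 28.35
tool_pos: [0.4304, 0.1803, 0.1826]
tool_rot: [3.136, -0.789, 1.427]
force: [-0.3, 0.2, -1.4]
width: 0.252
grasp_force: 118.2
```

```bash
python3 - <<'E'
from h import *
S=np.array([.4308,.1834,.1777]);F=R.from_euler('xyz',[3.135,-.789,1.427]).as_matrix()
s=sensors.get_state();print(s['tool_pos'],s['force'],s['qpos'].round(2),((s['tool_pos']-S)@n).round(4),((s['tool_pos']-S)@d).round(4))
go(S+.002*n-.006*d,F)
E
```

```text
[0.43038002 0.1802969  0.18256287] [-0.27029326  0.22554045 -1.40648822] [-0.05 -0.32 -0.45  1.34  0.78  1.71] 0.0012 -0.0057
dp [-0.      0.0003  0.0008] tw [ 0.     -0.0006 -0.0003] q [-0.05 -0.32 -0.45  1.34  0.78  1.71]
```

Call:
drive_tool --jaw '[0.03,0.045,0.06,0.085,0.085]' --dp '[[0,0,0],[0,0,0],[0,0,0],[0,0,0],[0,0,0]]' --twist '[[0,0,0],[0,0,0],[0,0,0],[0,0,0],[0,0,0]]'

```text
time_s: 28.98
tool_pos: [0.4304, 0.1803, 0.1826]
tool_rot: [3.136, -0.789, 1.427]
force: [-0.2, -0.2, -0.4]
width: 0.996
grasp_force: 0.0
```

Call:
drive_tool --jaw '[0.085,0.085,0.085,0.085,0.085]' --dp '[[-0.001,-0.007,0.007],[-0.003,-0.02,0.02],[-0.006,-0.04,0.04],[-0.009,-0.06,0.06],[-0.012,-0.08,0.08]]' --twist '[[0,0,0],[0,0,0],[0,0,0],[0,0,0],[0,0,0]]'

```text
time_s: 29.6
tool_pos: [0.4182, 0.0994, 0.2638]
tool_rot: [3.135, -0.789, 1.427]
force: [-0.0, -0.3, 0.1]
width: 0.994
grasp_force: 0.0
```

```bash
python3 - <<'E'
from h import *
s=sensors.get_state();print(s['tool_pos'],s['force'])
o=[]
for c in('wrist','side'):
    p=camera_params(c);I=read_camera(c).copy();uv=proj(p,[LOW,LOW-.07*d,HIGH]);print(uv.round(1))
    for x in uv: cv2.circle(I,tuple(int(round(v)) for v in x),1,(0,255,0),-1)
    o.append(cv2.resize(I[120:270,185:385] if c=='wrist' else I[190:310,190:350],(400,300),interpolation=2))
save('c8',np.hstack(o))
E
```

```text
[0.41824026 0.09937901 0.26384794] [-0.00262841 -0.25332338  0.12723102]
[[282.6 175.1]
 [282.7 186. ]
 [282.9 222.6]]
[[216.8 278.5]
 [233.4 254.6]
 [264.7 209.3]]
```

View pics/c8.png

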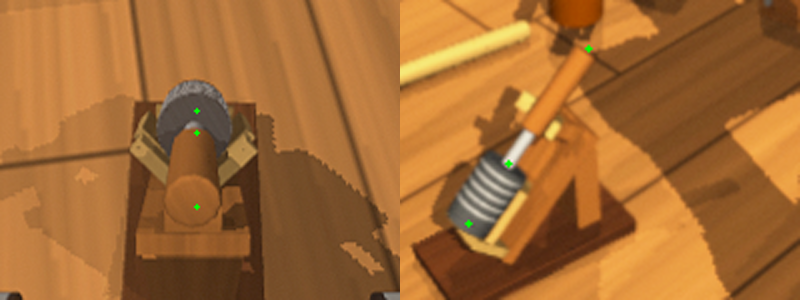

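The brush lies in both Vs with its head low: handle end at (588,48) and head base at (508,163) in the side crop, both on the predicted seat points. The gripper is clear.

```bash
python3 -c "
from rig import r
print(r.hand_in())"
```

```text
the job is handed in; nothing more can be done
None
```

The job is handed in: I laid the brush in the rest, took it again by its handle end, made three strokes to the bottom of the casting at about 6 N each, and laid it back seated head-low, with the gripper clear at about 30 s.

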